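Weigh a sample canister on the pillar spring balance

ROBOT

A 7-joint arm with a two-finger parallel gripper is mounted at the origin on a cart in front of the work surface, level with it; the furniture and walls round the work are solid. World frame = base frame: x ahead of the robot, y to its left, z up, the work surface at z = 0. Lengths are in m, angles in rad, forces in N, time in s.
With the tool pointing down it reaches from about 0.425 to 0.875 m from the base axis. Payload 4.7 kg.
Tool frame: the origin (TCP) lies midway between the tips of the shut fingers; the grasp point (between the pads) lies 19 mm behind it; z points along the fingers, y is the line along which they close (so a half turn about z gives the same grasp; the last joint's range is limited). The gripper opens to 87 mm and grips with 3 to 60 N. Pads are 19 mm wide; open, the fingers measure 117 mm over their backs; the gripper's body (75 mm by 190 mm) begins 51 mm behind the grasp point.
Start: joints at [0.735, 0.321, -0.07, 1.45, 0.023, 1.371, -0.057], TCP at [0.488, -0.429, 0.223] pointing down, gripper open.
Joint ranges: [-2.86, 2.86], [-0.3, 2.09], [-1.38, 1.24], [0.06, 2.45], [-1.56, 4.7], [0.09, 2.05], [-2.69, 2.69]. Speed limits (rad/s): [2.57, 2.57, 3.14, 3.14, 3.14, 3.14, 3.14].

INTERFACE

Orientations are given as a rotation vector (axis times angle).
In Python, from bench import ctrl gives the robot as it stands. The module is installed in compiled form; this text tells all that it offers.
- The arm moves only by the shell command python3 -m handwheel 'ROWS' [FORCE]. ROWS is JSON, a list of rows, each a list of 7 numbers: the finger opening in m, from 0 to 0.087, then the shift along the tool's x, y, z in m, then the turn, a rotation vector about the tool's x, y, z in degrees. A call has 1 to 12 rows; each row shifts and turns the commanded pose from where the row before left it, along the tool's axes as they then stand; what a row does not reach is not made up. A row lasts 1/8 s, in which the tool goes at most 62.5 mm and 10.7 degrees, less where a joint would pass 70% of its speed; a pose out of reach is approached as far as the arm can. A call is refused whole if a number of a shift passes 0.0625 or a number of a turn 10.7, either way. A call with a gripper value outside its range is refused whole. The fingers move at their own pace and stop on an object; FORCE is the grip in N (left out, the last holds). Time passes only in rows, so rows that do not move let the fingers close. It gives the time, the measured TCP pose, the force, the opening and the grip force at its end, in the units of the state.
- ctrl.get_state(): the state, without advancing time (a new reading comes with each control period).
- ctrl.get_image(name): name is "scene" or "top" or "wrist"; returns (picture, depth): 400x640x3 uint8, blue, green, red; 400x640 float32, m along the optical axis (not along the pixel's ray), 0 where there is no reading.
- ctrl.camera_info(name): a dict with "intrinsics" (3x3 intrinsics, pixels), "R" (3x3) and "t" (3): a world point X has camera coordinates R X + t. Camera axes: x right, y down, z forward; pixel columns grow to the right and rows downward; lengths in m; the calibration is good to about 2 mm. A picture is of the moment at which its call begins: read the wrist's pose just before it. camera_info takes no time and is no camera call; for the wrist camera it gives the pose at the moment of the call.
- ctrl.close_job(): hands the job in; it is judged then, once.
The state is a dict: "time": time; "joint_positions": joint angles; "qd": joint speeds; "joint_torque": joint torques, N m; "position": TCP position; "tool_rot": TCP orientation; "ft_force": force on the tool from outside, world axes, zero at the start; "torque": the same for the moment, N m; "grip_width": opening from 0.0 (shut) to 1.0 (fully open); "grip_force": force on a finger pad.
Only numpy, scipy, OpenCV 4.12 (cv2) and the standard library are available. Lean on these libraries where they do the work, as an engineer would, in place of code of your own. Each camera call takes 0.05 s, during which the arm holds its last target. There are 200 camera calls.

TASK

Weigh the squat steel canister on the spring balance: hang it on the sprung hook by the window in its lug, lowering it slowly and steadily (no faster than about 2 cm a second) so that the spring takes up the whole of its weight before you let go. The hook must never jerk, but stay put when you let go, and it must not be dragged down towards the end of its travel and must not be rammed. Once the canister hangs free and still, slide the cursor on the scale level with the balance's needle to mark the reading, leave everything hanging there, and leave the tall canister and the other things on the bench as they are.

Things in the scene. Friction and masses are not known exactly. Their poses are not given: they have to be found in the camera images.
- canister: squat steel sample canister of unknown content, 0.24 to 0.93 kg in all, loose on the bench. Origin: centre of its underside, z up. Round can 52 mm across (lid rim 55), 48 mm high; on the lid an upright flat lug 40 mm wide (along y), 12 mm thick (along x), to z = 120 mm. Window clean through the lug along x: 26 mm wide, z = 48 to 84 mm, upper corners chamfered 5 mm
- eye (a point): middle of the upper edge of the squat canister's window, 84 mm above its underside, canister axes: this edge sits on the hook. Above it the lug is solid for 36 mm: grip it there, best across its 40 mm width (along y), which keeps the fingers beside the hook bar
- tall_canister: slimmer, taller steel canister with the same lug: 42 mm across, 142 mm high in all. Not to be weighed, leave it standing. Origin: centre of its underside
- balance: pillar spring balance, fixed. Origin: underside of its grey foot, z up, x from front to back, y towards its scale. Foot x -80..85, y -65..65 mm, under the scale to y = 125; 17 mm high. Pillar at x = 72, to z = 317. Spring tube, radius 14, at x = 35, y = 0, z = 200..320. White upright scale strip at x = 50, y = 95, 26 mm wide, top at z = 212, lines every 5 mm. Boss clamps join tube and pillar
- hook_seat (a point): top of the 7 mm thick hook bar, middle of its level, 28 mm long seat; balance axes; at x = -55, y = 0, z = 173.5 mm unloaded. In front (-x) the bar rises to the tip at x = -79, behind it rises too and runs back to the plunger; both rises top out 12 mm above the seat. The window edge passes over the tip from the front, then down on the seat, lug x along balance x (either way round)
- hook (a joint): how far the sprung hook has sunk, m: 0 unloaded, 0.066 at the end stop. Linear spring, about 183 N/m, 0.2 N preload, lightly damped. Needle and hook sink together. The canister's weight alone sinks it by about 12 to 49 mm; the hook follows whatever presses on it
- needle_tip (a point): free end of the thin needle that sticks out sideways (+y) from the plunger towards the scale, z = 182 mm unloaded; sinks with the hook. Balance axes
- cursor_edge (a point): end of the cursor's small steel tongue, facing the needle's end; the cursor is level when this has the needle tip's height. Balance axes
- cursor_tab (a point): middle of the cursor's finger tab, a ribbed black block 34 mm long (x), 14 mm wide (y), 18 mm high on a thin bar some 75 mm in front of the scale, always at cursor_edge's height; at x = -29, y = 95 mm on the balance. Grip it across y from above. Balance axes
- cursor (a joint): how far the cursor has been slid straight down the scale, m: 0 at the zero line, 0.068 at the bottom. Stays where it is left (about 2 N of friction); level with the needle when equal to joint hook
- petri_dish: closed petri dish, 57 mm across, 14 mm high; bystander
- lab_timer: small white timer, 70 x 64 x 16 mm; bystander
- eraser: eraser, 19 x 42 x 12 mm; bystander
- blue_pen: pen, 142 mm long; bystander
Mind the look-alikes: they are no part of the job. What is shaped like the canister but blue, green or purple is not meant.

How it is judged:
By the outcome, as a careful person would: the job done as asked, in the order asked, and still so for the second after the job is handed in, with the robot touching nothing.
It also fails if it takes over 56 s, if anything falls off the work surface, if the arm or the gripper's body presses on something with over 40 N, if the wrist force passes 120 N, or if a joint passes its speed limit or range.

## Working session

There is one attempt and no reset: what is moved stays moved. The work goes in short steps, Python scripts to look and compute and a shell command to move; the robot and the scene stay as the last step left them, time stands still between calls to the robot, and variables do not carry over. Pictures are saved under pics/ and viewed, at most 10 in all, crops included, and the job is handed in when it is done.

```bash
mkdir -p pics; cat > h.py <<'E'
import numpy as np, cv2
from bench import ctrl
def grab(n):
    i=ctrl.camera_info(n); p,d=ctrl.get_image(n); return p,d,np.array(i["intrinsics"]),np.array(i["R"]),np.array(i["t"])
def cloud(d,K,R,t):
    v,u=np.mgrid[:d.shape[0],:d.shape[1]]
    c=np.stack([(u-K[0,2])/K[0,0]*d,(v-K[1,2])/K[1,1]*d,d],-1)
    X=(c-t)@R; X[d<=0]=np.nan; return X
E
python3 - <<'E'
from h import *
for n in("scene","top"):
    p,d,K,R,t=grab(n); cv2.imwrite(f"pics/{n}0.png",p); np.savez(f"{n}0.npz",p=p,d=d,K=K,R=R,t=t)
    print(n,-R.T@t,(d>0).mean(),K[0,0])
s=ctrl.get_state();print(s["time"],s["position"],s["tool_rot"],s["ft_force"])
E
```

```text
scene [-0.3154744   0.54022031  1.15585329] 0.995828125 479.1229387809889
top [ 0.33996967 -0.1106254   1.2792714 ] 0.995828125 490.59174919864876
0.1 [ 0.48783805 -0.42879744  0.22154516] [-2.86080464e+00 -1.29447530e+00  1.31334523e-03] [0.19780683 0.20246845 0.54665521]
```

View pics/scene0.png

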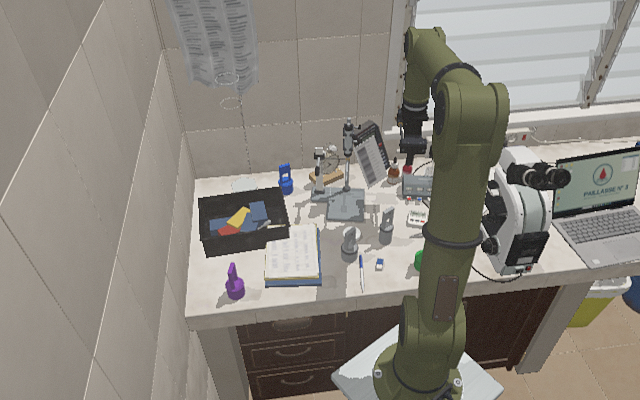

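View pics/top0.png

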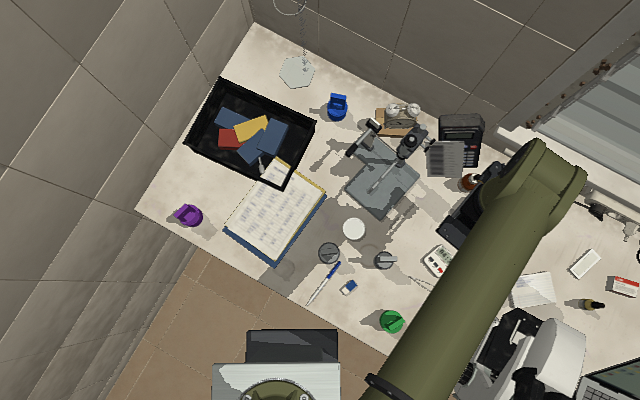

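The scene view shows the balance near (347,190), with grey canisters at (350,243) and (386,227). In the top view they are at (328,253) and (385,260), the petri dish is at (354,229), and the balance foot is around (382,182).

```bash
python3 - <<'E'
from h import *
a=np.load("scene0.npz");b=np.load("top0.npz")
A=cv2.resize(a["p"][115:280,300:430],None,fx=3,fy=3,interpolation=cv2.INTER_CUBIC)
B=cv2.resize(b["p"][115:280,310:445],None,fx=3,fy=3,interpolation=cv2.INTER_CUBIC)
cv2.imwrite("pics/crop1.png",np.hstack([A,B]))
for n,q,win in(("scene",a,(115,280,300,430)),("top",b,(115,280,310,445))):
    X=cloud(q["d"],q["K"],q["R"],q["t"]); r0,r1,c0,c1=win
    Z=X[...,2]; M=np.zeros(Z.shape,np.uint8); M[r0:r1,c0:c1]=(Z>0.03)[r0:r1,c0:c1]*255
    k,l,st,ce=cv2.connectedComponentsWithStats(M)
    print(n,"bench z",np.nanmedian(Z[r0:r1,c0:c1][Z[r0:r1,c0:c1]<0.01]))
    for i in range(1,k):
        if st[i,4]>25:
            P=X[l==i]; print(st[i],P.min(0).round(3),P.max(0).round(3),np.median(P,0).round(3), np.median(P[P[:,2]>P[:,2].max()-.008],0).round(3))
E
```

```text
scene bench z 0.0004145558377826731
[ 300  115  130   80 7586] [ 0.394 -0.733  0.03 ] [ 0.885 -0.172  0.398] [ 0.674 -0.401  0.152] [ 0.456 -0.4    0.392]
[379 207  16  33 365] [ 0.375 -0.292  0.03 ] [ 0.422 -0.247  0.147] [ 0.395 -0.263  0.074] [ 0.399 -0.268  0.142]
[415 207  15  73 564] [ 0.023 -0.301  0.03 ] [0.277 0.014 0.513] [ 0.064 -0.012  0.419] [ 0.088 -0.034  0.512]
[300 223  19  54 830] [ 0.406 -0.115  0.03 ] [0.602 0.045 0.045] [ 0.495 -0.031  0.035] [ 0.498 -0.044  0.038]
[341 227  18  32 361] [ 0.389 -0.161  0.03 ] [ 0.445 -0.106  0.124] [ 0.416 -0.129  0.053] [ 0.418 -0.134  0.12 ]
top bench z 0.0010445343413915736
[330 115  14   4  31] [ 0.775 -0.178  0.03 ] [ 0.784 -0.143  0.051] [ 0.777 -0.161  0.043] [ 0.777 -0.164  0.047]
[ 345  115  100   79 2573] [ 0.543 -0.439  0.03 ] [ 0.764 -0.173  0.323] [ 0.653 -0.316  0.179] [ 0.645 -0.315  0.319]
[310 118   7  20  82] [ 0.713 -0.106  0.031] [ 0.756 -0.09   0.098] [ 0.739 -0.096  0.089] [ 0.737 -0.096  0.093]
[310 185  13  24 171] [ 0.534 -0.12   0.03 ] [ 0.594 -0.089  0.045] [ 0.568 -0.097  0.036] [ 0.569 -0.1    0.039]
[435 219  10  20 112] [ 0.427 -0.363  0.293] [ 0.467 -0.341  0.34 ] [ 0.443 -0.35   0.334] [ 0.44  -0.35   0.336]
[318 242  22  22 374] [ 0.392 -0.162  0.039] [ 0.445 -0.109  0.128] [ 0.415 -0.134  0.05 ] [ 0.417 -0.133  0.122]
[374 251  23  19 297] [ 0.376 -0.29   0.03 ] [ 0.42  -0.248  0.147] [ 0.395 -0.268  0.073] [ 0.398 -0.269  0.142]
[439 271   6   9  33] [ 0.345 -0.275  0.627] [ 0.356 -0.267  0.649] [ 0.348 -0.27   0.638] [ 0.347 -0.269  0.645]
```

View pics/crop1.png

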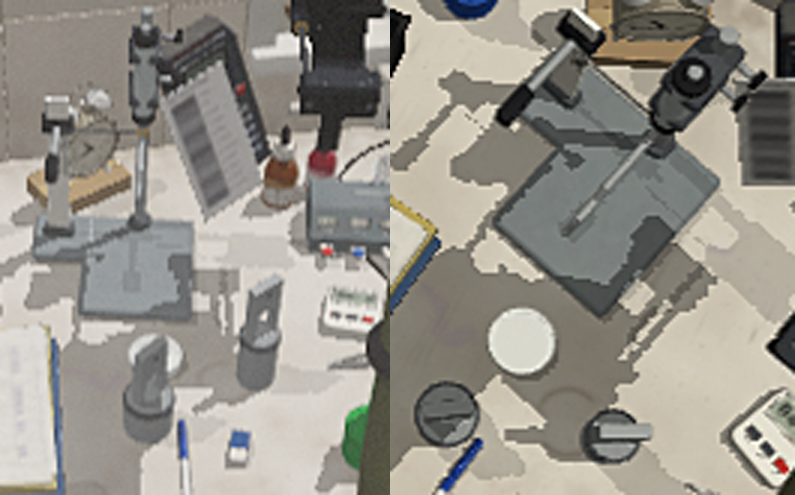

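The crop shows the squat canister on the left, next to the pen, and the tall one on the right, beyond the eraser. The hook bar runs from the tube to about top pixel (370,190). The black tab is at about (352,147), on the scale side. Next I'll measure the poses.

```bash
python3 - <<'E'
from h import *
Q={n:np.load(n+"0.npz") for n in("scene","top")}
def ax(P): 
    m=P.mean(0); w,V=np.linalg.eigh(np.cov((P-m).T)); return m,V[:,-1],np.sqrt(w)
for n,q in Q.items():
    X=cloud(q["d"],q["K"],q["R"],q["t"]); x,y,z=X[...,0],X[...,1],X[...,2]
    print(n)
    L=X[(np.hypot(x-.417,y+.134)<.035)&(z>.112)&(z<.135)]
    m,v,w=ax(L[:,:2]); print(" lug",len(L),m.round(4),np.degrees(np.arctan2(v[1],v[0])).round(1),(w*np.sqrt(12)).round(4),np.median(L[:,2]))
    C=X[(np.hypot(x-.417,y+.134)<.035)&(z>.040)&(z<.056)]
    print(" lid",len(C),cv2.minEnclosingCircle(C[:,:2].astype(np.float32)),np.median(C[:,2]))
    F=X[(z>.011)&(z<.023)&(x>.5)&(x<.78)&(y>-.45)&(y<-.12)]
    if n=="top":
        for z0,z1 in((.1,.165),(.165,.19),(.19,.21),(.21,.25),(.25,.31),(.31,.34)):
            P=X[(z>z0)&(z<z1)&(x>.53)&(x<.77)&(y>-.44)&(y<-.16)]
            if len(P): print(" z",z0,z1,len(P),P.min(0).round(3),P.max(0).round(3))
    M=((z>.011)&(z<.023)&(x>.5)&(x<.78)&(y>-.45)&(y<-.12)).astype(np.uint8)
    k,l,st,_=cv2.connectedComponentsWithStats(M); i=1+st[1:,4].argmax(); F=X[l==i]
    print(" foot",len(F),cv2.minAreaRect(F[:,:2].astype(np.float32)),np.median(F[:,2]))
q=Q["top"];X=cloud(q["d"],q["K"],q["R"],q["t"])
for v in range(140,196,3):
    print(v,[f"{c}:{X[v,c,0]:.3f},{X[v,c,1]:.3f},{X[v,c,2]:.3f}" for c in range(345,412) if X[v,c,2]>.1][::3])
E
```

```text
scene
 lug 56 [ 0.4184 -0.1324] 98.5 [0.0152 0.0416] 0.11885752479058324
 lid 163 ((0.41746747493743896, -0.13314469158649445), 0.0287479255348444) 0.04769732245769575
 foot 1308 ((0.6254980564117432, -0.25394928455352783), (0.18898439407348633, 0.17047585546970367), 47.998538970947266) 0.01688628034630605
top
 lug 92 [ 0.4174 -0.1344] 97.7 [0.0129 0.0399] 0.12079802407011876
 lid 265 ((0.41791832447052, -0.13503195345401764), 0.027141258120536804) 0.04844075401016598
 z 0.1 0.165 985 [ 0.636 -0.44   0.1  ] [ 0.77  -0.23   0.165]
 z 0.165 0.19 726 [ 0.543 -0.44   0.165] [ 0.72  -0.173  0.19 ]
 z 0.19 0.21 361 [ 0.586 -0.44   0.19 ] [ 0.724 -0.175  0.21 ]
 z 0.21 0.25 332 [ 0.612 -0.44   0.21 ] [ 0.72 -0.23  0.25]
 z 0.25 0.31 403 [ 0.531 -0.44   0.251] [ 0.674 -0.283  0.31 ]
 z 0.31 0.34 194 [ 0.53 -0.44  0.31] [ 0.662 -0.287  0.33 ]
 foot 3029 ((0.6210219860076904, -0.26033613085746765), (0.17671635746955872, 0.16527336835861206), 47.5603141784668) 0.01761900333440557
140 ['358:0.669,-0.204,0.182', '361:0.671,-0.211,0.177', '382:0.669,-0.260,0.182', '403:0.635,-0.288,0.294', '406:0.
[... 1178 characters left out ...]
-0.296,0.207', '403:0.618,-0.302,0.211', '406:0.612,-0.304,0.233']
161 ['394:0.618,-0.285,0.184', '397:0.617,-0.292,0.186']
164 ['391:0.611,-0.278,0.185', '394:0.611,-0.285,0.185']
167 ['389:0.604,-0.273,0.185', '392:0.604,-0.280,0.185']
170 ['386:0.597,-0.266,0.184', '389:0.596,-0.273,0.186']
173 ['383:0.589,-0.259,0.186', '386:0.590,-0.266,0.184']
176 ['381:0.583,-0.254,0.184', '384:0.582,-0.261,0.186']
179 ['378:0.577,-0.248,0.178', '381:0.576,-0.255,0.182']
182 ['376:0.571,-0.244,0.174', '379:0.572,-0.251,0.168']
185 ['373:0.565,-0.237,0.171', '376:0.564,-0.244,0.174']
188 ['370:0.558,-0.230,0.171', '373:0.557,-0.237,0.173']
191 ['367:0.548,-0.221,0.185', '370:0.549,-0.229,0.180']
194 []
```

```bash
cat >> h.py <<'E'
from scipy.spatial.transform import Rotation as Ro
def plan(xyz,yaw,n=8,st=None):
    """per-row tool shift and turn (deg) bringing the TCP to xyz, tool z down, tool y at world angle yaw (deg)"""
    s=st or ctrl.get_state(); R0=Ro.from_rotvec(s["tool_rot"]).as_matrix(); D=np.array(xyz)-s["position"]
    a=np.radians(yaw); y=np.array([np.cos(a),np.sin(a),0]); z=np.array([0,0,-1.]); T=np.c_[np.cross(y,z),y,z]
    w=Ro.from_matrix(R0.T@T).as_rotvec()/n
    S=sum(Ro.from_rotvec(w*k).as_matrix() for k in range(n)); d=np.linalg.solve(R0@S,D)
    y0=R0[:,1]; print("t",s["time"],"pos",s["position"].round(4),"yaw",np.degrees(np.arctan2(y0[1],y0[0])).round(2),"F",np.round(s["ft_force"],2),"w",s["grip_width"],s["grip_force"])
    print(n,"rows: mm",(d*1e3).round(2),"deg",np.degrees(w).round(2))
E
python3 - <<'E'
from h import *
plan([.4178,-.1338,.223],-82,8); print(ctrl.get_state()["joint_positions"])
E
```

```text
t 0.1 pos [ 0.4878 -0.4288  0.2215] yaw -41.31 F [0.2  0.2  0.55] w 1.001180397075623 0.0
8 rows: mm [ 11.66 -36.9   -0.15] deg [-0.01  0.01  5.09]
[ 0.73508334  0.32178562 -0.07008286  1.4515567   0.02263053  1.3707979
 -0.05690581]
```

```bash
python3 -m handwheel '[[0.07,0.0117,-0.0369,0,0,0,5.09],[0.07,0.0117,-0.0369,0,0,0,5.09],[0.07,0.0117,-0.0369,0,0,0,5.09],[0.07,0.0117,-0.0369,0,0,0,5.09],[0.07,0.0117,-0.0369,0,0,0,5.09],[0.07,0.0117,-0.0369,0,0,0,5.09],[0.07,0.0117,-0.0369,0,0,0,5.09],[0.07,0.0117,-0.0369,0,0,0,5.09],[0.07,0,0,0,0,0,0],[0.07,0,0,0,0,0,0]]'
python3 - <<'E'
from h import *
plan([.4178,-.1338,.223],-82,1); print(ctrl.get_state()["joint_positions"].round(2))
p,d,K,R,t=grab("wrist"); cv2.imwrite("pics/w1.png",p); np.savez("w1.npz",p=p,d=d,K=K,R=R,t=t); print(-R.T@t,R[2])
X=cloud(d,K,R,t);x,y,z=X[...,0],X[...,1],X[...,2]
m=(np.hypot(x-.417,y+.134)<.035)&(z>.10)&(z<.135)
L=X[m]; print(len(L))
if len(L)>20:
    c=np.median(L[:,2]);L=L[abs(L[:,2]-c)<.004]; print(c,cv2.minAreaRect(L[:,:2].astype(np.float32)),L.mean(0))
E
```

```text
time: 1.35
position: [0.4183, -0.1345, 0.2224]
tool_rot: [3.133, 0.219, -0.001]
ft_force: [-0.9, -0.3, 0.1]
grip_width: 0.805
grip_force: 0.0
t 1.35 pos [ 0.4183 -0.1345  0.2224] yaw -82.02 F [-0.86 -0.26  0.06] w 0.8050964716307003 0.0
1 rows: mm [-0.36 -0.79 -0.62] deg [ 0.03  0.03 -0.02]
[ 0.53 -0.12 -0.25  1.93 -0.03  1.33 -1.15]
[ 0.5003494  -0.12324132  0.3850681 ] [-0.29951925 -0.04152923 -0.953186  ]
673
0.11992391510459062 ((0.42017480731010437, -0.13390539586544037), (0.012344783172011375, 0.03996875137090683), 6.375193119049072) [ 0.4206795  -0.13343973  0.12011071]
```

View pics/w1.png

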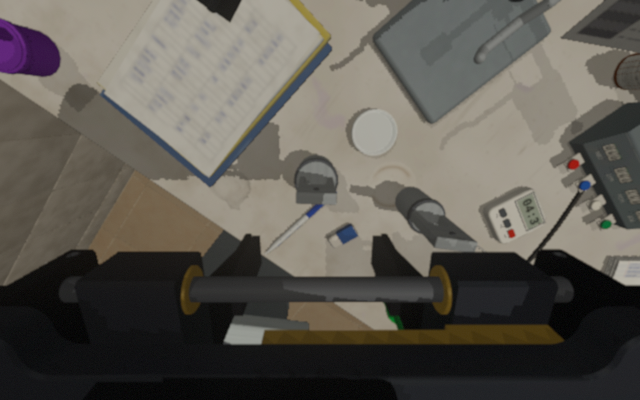

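The wrist view shows the squat canister's lug top at (317,197), measured as 12×40 mm at z = 0.120, and agreeing with the other views. The hook bar is at the upper right, around (500,45). Next I'll descend and grip.

```bash
python3 -m handwheel '[[0.07,0.0008,-0.0008,0.034,0,0,1],[0.07,0,0,0.034,0,0,0],[0.07,0,0,0.034,0,0,0],[0.07,0,0,0.034,0,0,0],[0.07,0,0,0,0,0,0],[0.07,0,0,0,0,0,0],[0.07,0,0,0,0,0,0]]' 30
python3 - <<'E'
from h import *
plan([.419,-.1337,.087],-83,1)
E
```

```text
time: 2.28
position: [0.4205, -0.1337, 0.0881]
tool_rot: [3.135, 0.19, 0.004]
ft_force: [-0.3, -0.3, 0.1]
grip_width: 0.801
grip_force: 0.0
t 2.275 pos [ 0.4205 -0.1337  0.0881] yaw -83.06 F [-0.33 -0.3   0.06] w 0.8014529464328128 0.0
1 rows: mm [-1.47 -0.16  1.14] deg [ 0.08 -0.15 -0.06]
```

```bash
python3 -m handwheel '[[0.03,-0.001,0,0.001,0,0,0],[0.03,0,0,0,0,0,0],[0.03,0,0,0,0,0,0],[0.03,0,0,0,0,0,0],[0.03,0,0,0,0,0,0],[0.03,0,0,0,0,0,0],[0.03,0,0,0,0,0,0]]' 45
python3 - <<'E'
from h import *
plan([.419,-.1337,.087],-83,1)
E
```

```text
time: 3.15
position: [0.4184, -0.1334, 0.0857]
tool_rot: [3.135, 0.191, 0.001]
ft_force: [0.9, -1.6, 1.8]
grip_width: 0.456
grip_force: 44.9
t 3.15 pos [ 0.4184 -0.1334  0.0857] yaw -83.04 F [ 0.89 -1.65  1.75] w 0.45593082060239315 44.94058466833266
1 rows: mm [ 0.58  0.35 -1.32] deg [ 0.03 -0.02 -0.04]
```

```bash
python3 -m handwheel '[[0.03,0,0,-0.015,0,0,0],[0.03,0,0,-0.025,0,0,0],[0.03,0,0,-0.03,0,0,0],[0.03,0,0,-0.03,0,0,0],[0.03,0,0,-0.01,0,0,0],[0.03,0,0,0,0,0,0],[0.03,0,0,0,0,0,0],[0.03,0,0,0,0,0,0]]'
python3 - <<'E'
from h import *
plan([.5103,-.1893,.196],-132.4,8)
E
```

```text
time: 4.15
position: [0.4174, -0.1329, 0.1943]
tool_rot: [-3.135, -0.191, 0.003]
ft_force: [-0.4, -0.3, -4.7]
grip_width: 0.459
grip_force: 44.9
t 4.15 pos [ 0.4174 -0.1329  0.1943] yaw -83.03 F [-0.4  -0.28 -4.68] w 0.45905445982799986 44.93832523886141
8 rows: mm [13.42  4.01 -0.23] deg [-0.    0.02  6.17]
```

```bash
python3 -m handwheel '[[0.03,0.0134,0.004,0,0,0,6.17],[0.03,0.0134,0.004,0,0,0,6.17],[0.03,0.0134,0.004,0,0,0,6.17],[0.03,0.0134,0.004,0,0,0,6.17],[0.03,0.0134,0.004,0,0,0,6.17],[0.03,0.0134,0.004,0,0,0,6.17],[0.03,0.0134,0.004,0,0,0,6.17],[0.03,0.0134,0.004,0,0,0,6.17],[0.03,0,0,0,0,0,0],[0.03,0,0,0,0,0,0],[0.03,0,0,0,0,0,0]]'
python3 - <<'E'
from h import *
plan([.5103,-.1893,.196],-132.4,1)
for n in("wrist","scene","top"):
    p,d,K,R,t=grab(n); np.savez(f"{n}2.npz",p=p,d=d,K=K,R=R,t=t)
a=np.load("scene2.npz")["p"];b=np.load("top2.npz")["p"];c=np.load("wrist2.npz")["p"]
A=cv2.resize(a[130:250,300:420],(400,400));B=cv2.resize(b[120:240,310:430],(400,400))
cv2.imwrite("pics/c2.png",np.vstack([np.hstack([A,B]),np.hstack([cv2.resize(c,(320,200)),np.zeros((200,480,3),np.uint8)])]))
E
```

```text
time: 5.52
position: [0.5107, -0.1887, 0.1954]
tool_rot: [-2.93, 1.133, 0.001]
ft_force: [-0.3, -0.8, -5.2]
grip_width: 0.452
grip_force: 44.9
t 5.525 pos [ 0.5107 -0.1887  0.1954] yaw -132.29 F [-0.26 -0.82 -5.15] w 0.4520608677343913 44.93812872925773
1 rows: mm [ 0.1   0.67 -0.6 ] deg [0.01 0.03 0.11]
```

View pics/c2.png

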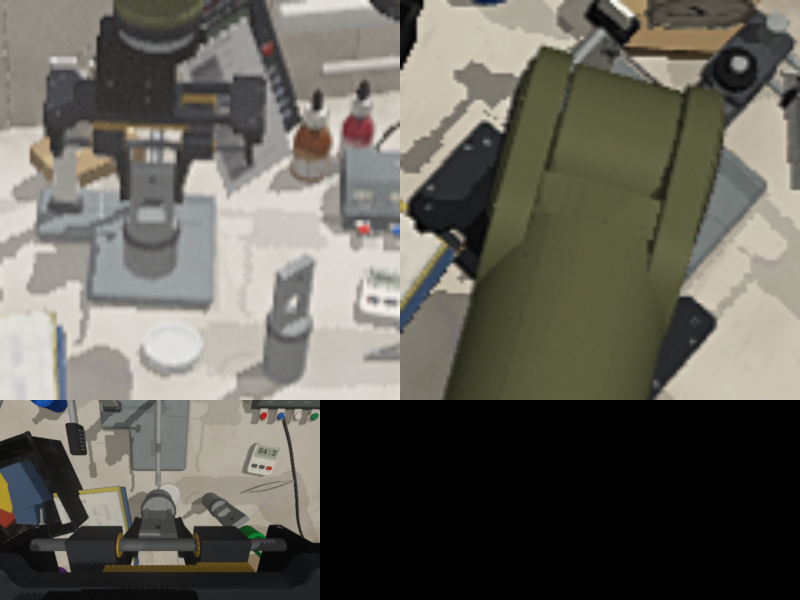

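The scene crop shows the canister upright in front of the hook. The wrist view shows the bar at about full-frame (316,130), pointing at the lug at about (316,235). The tab is at about (152,78). I'll measure all of these relative to the lug in this one view.

```bash
python3 - <<'E'
from h import *
q=np.load("wrist2.npz");X=cloud(q["d"],q["K"],q["R"],q["t"]);x,y,z=X[...,0],X[...,1],X[...,2]
tcp=np.array([.5107,-.1887,.1954]); a=np.radians(-42.35)
ex=np.array([np.cos(a),np.sin(a),0]);ey=np.array([-ex[1],ex[0],0])
U=(X-tcp)@ex;V=(X-tcp)@ey
for c in range(250,380,1): pass
L=(abs(U)<.03)&(abs(V)<.045)&(z>.215)&(z<.245)
v,u=np.where(L);print("lug top",L.sum(),"px",u.min(),u.max(),v.min(),v.max())
P=np.c_[U[L],V[L]].astype(np.float32); print(cv2.minAreaRect(P),np.median(z[L]))
for r in range(20,215,6):
    m=[c for c in range(290,345) if .155<z[r,c]<.205 and .02<U[r,c]<.16 and abs(V[r,c])<.02]
    if m: print(r,m[0],m[-1],"U %.4f V %.4f z %.4f"%(U[r,m].mean(),V[r,m].mean(),np.median(z[r,m])))
T=(z>.165)&(z<.20)&(V>.06)&(V<.13)&(U>.0)&(U<.16)
v,u=np.where(T);print("tab",T.sum(),u.min(),u.max(),v.min(),v.max())
g=T&(z>np.median(z[T])-.004)&(z<np.median(z[T])+.006); print(cv2.minAreaRect(np.c_[U[g],V[g]].astype(np.float32)),np.median(z[g]))
F=(z>.012)&(z<.023)&(abs(V)<.09)&(U>.0)&(U<.2); print("foot V",V[F].min(),V[F].max(),"U",U[F].min())
E
```

```text
lug top 3286 px 247 384 247 315
((0.0009107822552323341, -0.000462852418422699), (0.022020243108272552, 0.06539418548345566), 0.2469222992658615) 0.22949630943816493
20 310 322 U 0.1289 V -0.0006 z 0.1854
26 310 322 U 0.1262 V -0.0006 z 0.1855
32 310 322 U 0.1234 V -0.0006 z 0.1850
38 310 322 U 0.1205 V -0.0006 z 0.1853
44 310 322 U 0.1176 V -0.0006 z 0.1853
50 310 322 U 0.1147 V -0.0006 z 0.1850
56 310 322 U 0.1117 V -0.0006 z 0.1852
62 310 322 U 0.1087 V -0.0006 z 0.1852
68 310 322 U 0.1057 V -0.0006 z 0.1851
74 310 322 U 0.1027 V -0.0006 z 0.1850
80 310 322 U 0.0996 V -0.0006 z 0.1852
86 310 321 U 0.0965 V -0.0004 z 0.1848
92 310 321 U 0.0935 V -0.0003 z 0.1815
98 311 321 U 0.0903 V -0.0006 z 0.1775
104 311 321 U 0.0870 V -0.0006 z 0.1735
110 311 321 U 0.0835 V -0.0007 z 0.1729
116 311 321 U 0.0800 V -0.0007 z 0.1731
122 311 321 U 0.0764 V -0.0007 z 0.1735
128 311 321 U 0.0727 V -0.0007 z 0.1733
134 311 321 U 0.0691 V -0.0007 z 0.1738
140 311 321 U 0.0653 V -0.0007 z 0.1732
146 311 320 U 0.0615 V -0.0003 z 0.1732
152 311 320 U 0.0582 V -0.0004 z 0.1771
158 311 321 U 0.0551 V -0.0007 z 0.1813
164 310 321 U 0.0519 V -0.0004 z 0.1847
170 312 319 U 0.0483 V -0.0004 z 0.1852
188 313 322 U 0.0289 V -0.0009 z 0.1556
194 295 337 U 0.0248 V -0.0007 z 0.1575
200 290 342 U 0.0204 V -0.0022 z 0.1581
tab 2993 130 173 0 109
((0.11159312725067139, 0.09405200928449631), (0.05515957623720169, 0.015922145918011665), 0.09191180765628815) 0.18641037311948344
foot V -0.06558925456903954 0.08986263640305736 U 2.0238286715331956e-05
```

The bar is within 0.6 mm of the lug's centreline. The seat centre is 74 mm ahead at z = 0.173, and the clearances above the tip and below the bar are about 8 mm each. Next I'll move in along tool x.

```bash
python3 -m handwheel '[[0.03,0.008,0,0,0,0,0],[0.03,0.012,0,0,0,0,0],[0.03,0.012,0,0,0,0,0],[0.03,0.012,0,0,0,0,0],[0.03,0.012,0,0,0,0,0],[0.03,0.01,0,0,0,0,0],[0.03,0.007,0,0,0,0,0],[0.03,0,0,0,0,0,0],[0.03,0,0,0,0,0,0],[0.03,0,0,0,0,0,0]]'
python3 - <<'E'
from h import *
plan([.5107+.0725*np.cos(np.radians(-42.35)),-.1887+.0725*np.sin(np.radians(-42.35)),.1954],-132.35,1)
p,d,K,R,t=grab("wrist"); np.savez("wrist3.npz",p=p,d=d,K=K,R=R,t=t)
X=cloud(d,K,R,t);s=ctrl.get_state();a=np.radians(-42.35)
U=(X[...,:2]-s["position"][:2])@[np.cos(a),np.sin(a)]
for r in range(20,250,8):
    print(r,U[r,316].round(4),X[r,316,2].round(4),end="; ")
E
```

```text
time: 6.92
position: [0.5648, -0.2383, 0.1957]
tool_rot: [2.929, -1.135, -0.0]
ft_force: [0.6, -0.1, -4.3]
grip_width: 0.455
grip_force: 44.9
t 6.925 pos [ 0.5648 -0.2383  0.1957] yaw -132.37 F [ 0.56 -0.11 -4.33] w 0.4547763668836562 44.93831352401834
1 rows: mm [-0.86 -0.24  0.28] deg [ 0.   -0.   -0.02]
20 nan nan; 28 nan nan; 36 nan nan; 44 nan nan; 52 nan nan; 60 nan nan; 68 nan nan; 76 nan nan; 84 nan nan; 92 nan nan; 100 nan nan; 108 nan nan; 116 nan nan; 124 nan nan; 132 nan nan; 140 nan nan; 148 0.0618 0.1864; 156 0.0571 0.1869; 164 0.0519 0.1854; 172 0.047 0.1858; 180 0.042 0.1858; 188 0.037 0.1865; 196 0.0316 0.1857; 204 0.0262 0.1855; 212 0.0196 0.1823; 220 0.0105 0.1736; 228 0.0048 0.1743; 236 -0.0014 0.174; 244 0.0081 0.2059;
```

```bash
python3 -m handwheel '[[0.03,0,0,0.002,0,0,0],[0.03,0,0,0.002,0,0,0],[0.03,0,0,0.002,0,0,0],[0.03,0,0,0.002,0,0,0],[0.03,0,0,0.002,0,0,0],[0.03,0,0,0.002,0,0,0],[0.03,0,0,0.002,0,0,0],[0.03,0,0,0.001,0,0,0],[0.03,0,0,0.001,0,0,0],[0.03,0,0,0,0,0,0],[0.03,0,0,0,0,0,0]]'
python3 -m handwheel '[[0.03,0,0,0.001,0,0,0],[0.03,0,0,0.001,0,0,0],[0.03,0,0,0.001,0,0,0],[0.03,0,0,0.001,0,0,0],[0.03,0,0,0.001,0,0,0],[0.03,0,0,0.001,0,0,0],[0.03,0,0,0.0015,0,0,0],[0.03,0,0,0.0015,0,0,0],[0.03,0,0,0.0015,0,0,0],[0.03,0,0,0.0015,0,0,0],[0.03,0,0,0,0,0,0],[0.03,0,0,0,0,0,0]]'
```

```text
time: 8.35
position: [0.565, -0.2386, 0.1796]
tool_rot: [2.929, -1.136, 0.0]
ft_force: [0.3, -0.2, -5.5]
grip_width: 0.451
grip_force: 44.9
time: 9.85
position: [0.565, -0.2386, 0.1677]
tool_rot: [2.929, -1.136, 0.0]
ft_force: [-0.9, 0.3, -2.7]
grip_width: 0.454
grip_force: 44.9
```

```bash
python3 -m handwheel '[[0.03,0,0,0.0015,0,0,0],[0.03,0,0,0.0015,0,0,0],[0.03,0,0,0.0015,0,0,0],[0.03,0,0,0.0015,0,0,0],[0.03,0,0,0.0015,0,0,0],[0.03,0,0,0.0015,0,0,0],[0.03,0,0,0.0015,0,0,0],[0.03,0,0,0.0015,0,0,0],[0.03,0,0,0.001,0,0,0],[0.03,0,0,0.001,0,0,0],[0.03,0,0,0,0,0,0],[0.03,0,0,0,0,0,0]]'
cat >> h.py <<'E'
def favg(n=20):
    L=[]
    for _ in range(n):
        ctrl.get_image("wrist"); s=ctrl.get_state(); L.append(np.r_[s["ft_force"],s["position"]])
    L=np.array(L); print("avg F,pos",L.mean(0).round(4),"sd",L.std(0).round(4),"t",s["time"])
E
python3 -c "
from h import *
favg(20)"
```

```text
time: 11.35
position: [0.565, -0.2387, 0.1537]
tool_rot: [2.929, -1.136, 0.0]
ft_force: [-0.4, 1.3, -0.8]
grip_width: 0.454
grip_force: 44.9
avg F,pos [-0.5046  0.2799 -0.5713  0.565  -0.2387  0.1536] sd [0.3879 0.5853 0.4747 0.     0.     0.    ] t 12.35
```

```bash
python3 -m handwheel '[[0.03,0,0,0.001,0,0,0],[0.03,0,0,0.001,0,0,0],[0.03,0,0,0.001,0,0,0],[0.03,0,0,0.0003,0,0,0],[0.03,0,0,0,0,0,0],[0.03,0,0,0,0,0,0]]'
python3 -c "
from h import *
favg(20)"
```

```text
time: 13.1
position: [0.565, -0.2387, 0.1503]
tool_rot: [2.929, -1.136, 0.0]
ft_force: [-0.7, -0.8, 0.3]
grip_width: 0.459
grip_force: 44.9
avg F,pos [-0.3366  0.3091 -0.1218  0.565  -0.2387  0.1503] sd [0.4386 0.4508 0.4217 0.     0.     0.    ] t 14.1
```

```bash
python3 -m handwheel '[[0.03,0,0,0.0008,0,0,0],[0.03,0,0,0,0,0,0],[0.03,0,0,0,0,0,0],[0.03,0,0,0,0,0,0]]' 10
python3 -m handwheel '[[0.041,0,0,0,0,0,0],[0.042,0,0,0,0,0,0],[0.044,0,0,0,0,0,0],[0.047,0,0,0,0,0,0],[0.05,0,0,0,0,0,0],[0.06,0,0,0,0,0,0],[0.066,0,0,0,0,0,0],[0.066,0,0,0,0,0,0],[0.066,0,0,0,0,0,0]]' 10
python3 - <<'E'
from h import *
for n in("scene","wrist"):
    p,d,K,R,t=grab(n); np.savez(f"{n}4.npz",p=p,d=d,K=K,R=R,t=t)
favg(8)
a=np.load("scene4.npz")["p"];c=np.load("wrist4.npz")["p"]
cv2.imwrite("pics/c4.png",np.hstack([cv2.resize(a[130:230,310:390],(320,400)),cv2.resize(c[:,120:520],(400,400))]))
E
```

```text
time: 14.6
position: [0.5649, -0.2387, 0.1495]
tool_rot: [2.929, -1.136, 0.0]
ft_force: [-0.9, -0.2, 0.5]
grip_width: 0.459
grip_force: 10.0
time: 15.72
position: [0.5649, -0.2386, 0.1495]
tool_rot: [2.929, -1.136, 0.0]
ft_force: [0.3, 0.3, 0.7]
grip_width: 0.755
grip_force: 0.0
avg F,pos [ 0.0201  0.1312 -0.1424  0.5649 -0.2386  0.1495] sd [0.342  0.4171 0.4776 0.     0.     0.    ] t 16.225
```

View pics/c4.png

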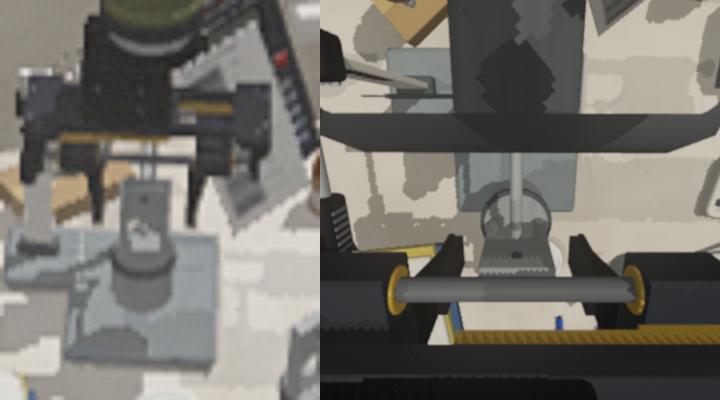

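The canister hangs free and upright on the hook with the fingers clear. Next I'll retract upward, then back off to a view of the needle and cursor.

```bash
python3 -m handwheel '[[0.066,0,0,-0.01,0,0,0],[0.066,0,0,-0.02,0,0,0],[0.066,0,0,-0.03,0,0,0],[0.066,0,0,-0.03,0,0,0],[0.06,-0.02,0.0,-0.02,0,0,0],[0.05,-0.04,-0.02,0,0,0,0],[0.04,-0.04,-0.03,0,0,0,0],[0.035,-0.02,-0.02,0,0,0,0],[0.035,0,0,0,0,0,0],[0.035,0,0,0,0,0,0]]' 10
python3 - <<'E'
from h import *
plan([.6,-.2,.2],-132.35,4)
for n in("wrist","scene"):
    p,d,K,R,t=grab(n); np.savez(f"{n}5.npz",p=p,d=d,K=K,R=R,t=t)
c=np.load("wrist5.npz")["p"]; a=np.load("scene5.npz")["p"]
cv2.imwrite("pics/c5.png",np.hstack([cv2.resize(a[130:230,310:390],(320,400)),cv2.resize(c[:300,60:420],(480,400))]))
E
```

```text
time: 17.48
position: [0.5238, -0.1074, 0.2605]
tool_rot: [2.928, -1.137, 0.003]
ft_force: [-0.3, -0.4, -0.4]
grip_width: 0.408
grip_force: 0.0
t 17.475 pos [ 0.5238 -0.1074  0.2605] yaw -132.46 F [-0.27 -0.36 -0.39] w 0.407669137848853 0.0
4 rows: mm [29.66  4.23 15.17] deg [ 0.   -0.03 -0.03]
```

View pics/c5.png

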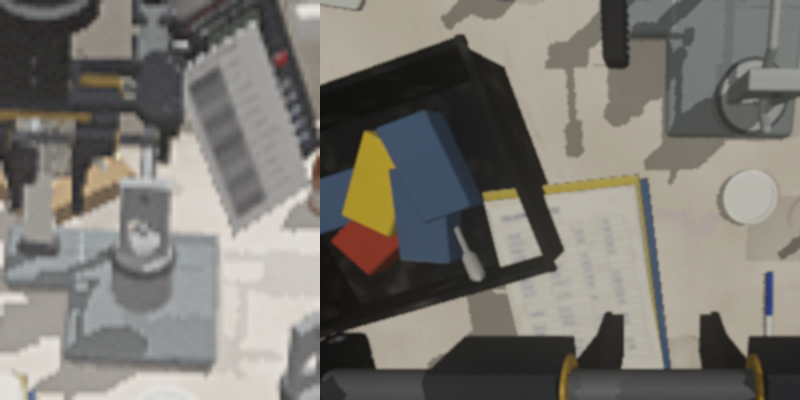

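The canister hangs still, and the tab is at wrist pixel (281,26), but the needle is out of frame. I'll go above the tab and look from there.

```bash
python3 - <<'E'
from h import *
a=np.radians(-42.35);ex=np.array([np.cos(a),np.sin(a),0]);ey=np.array([-ex[1],ex[0],0])
T=np.array([.5107,-.1887,0])+.095*ex+.0942*ey; print(T); T[2]=.25; plan(T,-132.35,4)
# sink check: seat/bar & tab from wrist5
q=np.load("wrist5.npz");X=cloud(q["d"],q["K"],q["R"],q["t"]);D=X-np.array([.5107,-.1887,0]);U=D@ex;V=D@ey;z=X[...,2]
m=(abs(V+.0006)<.004)&(U>.098)&(U<.16)&(z>.1)&(z<.2);print("bar",m.sum(),np.median(z[m]) if m.any() else 0)
m=(abs(V-.0942)<.006)&(U>.084)&(U<.115)&(z>.14)&(z<.2);print("tab",m.sum(),np.median(z[m]) if m.any() else 0)
m=(abs(V)<.018)&(U>.06)&(U<.09)&(z>.17)&(z<.23);print("lugtop",m.sum(),np.median(z[m]),np.median(U[m]))
E
```

```text
[ 0.64436769 -0.18307958  0.        ]
t 17.575 pos [ 0.5235 -0.1079  0.2598] yaw -132.54 F [-0.51 -0.54  0.24] w 0.4020803952255015 0.0
4 rows: mm [34.98 -6.52  2.47] deg [ 0.   -0.01 -0.05]
bar 341 0.16064087578112993
tab 780 0.18691943993619256
lugtop 953 0.18508263051166296 0.07413239914391569
```

```bash
python3 -m handwheel '[[0.035,0.035,-0.0065,0.0025,0,0,0],[0.035,0.035,-0.0065,0.0025,0,0,0],[0.035,0.035,-0.0065,0.0025,0,0,0],[0.035,0.035,-0.0065,0.0025,0,0,-0.2],[0.035,0,0,0,0,0,0],[0.035,0,0,0,0,0,0],[0.035,0,0,0,0,0,0]]' 10
python3 - <<'E'
from h import *
plan([.6444,-.1831,.17],-132.35,4)
p,d,K,R,t=grab("wrist"); np.savez("wrist6.npz",p=p,d=d,K=K,R=R,t=t)
cv2.imwrite("pics/c6.png",cv2.resize(p[:330],(800,412)))
E
```

```text
time: 18.45
position: [0.6439, -0.1808, 0.25]
tool_rot: [2.931, -1.13, 0.001]
ft_force: [-1.0, -0.1, 0.5]
grip_width: 0.403
grip_force: 0.0
t 18.45 pos [ 0.6439 -0.1808  0.25  ] yaw -132.17 F [-1.03 -0.12  0.54] w 0.4025690308805252 0.0
4 rows: mm [ 0.46  0.34 20.  ] deg [-0.   -0.01  0.04]
```

View pics/c6.png

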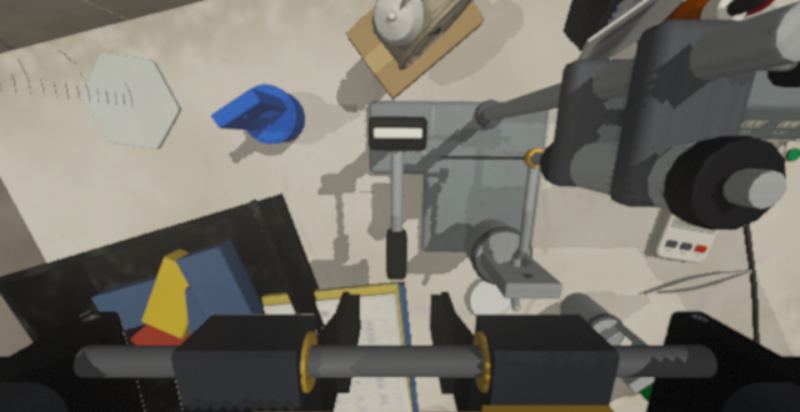

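In the wrist view the tab is at (317,203), centred between the fingers. The needle runs from about (352,126) to (420,126) and the cursor and scale top are at about (318,106). I'll measure the heights of the needle and tab from this view.

```bash
python3 - <<'E'
from h import *
q=np.load("wrist6.npz");X=cloud(q["d"],q["K"],q["R"],q["t"])
a=np.radians(-42.35);ex=np.array([np.cos(a),np.sin(a),0]);ey=np.array([-ex[1],ex[0],0])
s0=np.array([.5107,-.1887,0])+.074*ex-.0006*ey
D=X-s0;bx=D@ex-.055;by=D@ey;z=X[...,2]
m=(z>.12)&(z<.2)&(bx>.02)&(bx<.046)&(by>.02)&(by<.105)
v,u=np.where(m)
for c in range(u.min(),u.max()+1,4):
    k=m[:,c]
    if k.any(): print(c,np.where(k)[0][[0,-1]],"x %.4f y %.4f z %.4f"%tuple(np.median(w[:,c][k]) for w in(bx,by,z)))
m=(z>.16)&(z<.2)&(bx>-.05)&(bx<-.008)&(abs(by-.095)<.015);print("tab",m.sum(),np.median(bx[m]),np.median(by[m]),np.median(z[m]),np.percentile(z[m],95),by[m].min(),by[m].max(),bx[m].min(),bx[m].max())
m=(z>.14)&(z<.18)&(bx>-.03)&(bx<.01)&(abs(by)<.005);print("bar",m.sum(),np.median(z[m]))
m=(z>.17)&(z<.2)&(abs(bx+.055)<.015)&(abs(by)<.018);print("lugtop",np.median(z[m]),np.median(bx[m]),np.median(by[m]))
E
```

```text
304 [113 119] x 0.0434 y 0.1048 z 0.1872
308 [113 119] x 0.0435 y 0.1018 z 0.1865
312 [113 146] x 0.0263 y 0.0989 z 0.1791
316 [113 146] x 0.0332 y 0.0957 z 0.1823
320 [113 146] x 0.0331 y 0.0925 z 0.1815
324 [113 121] x 0.0428 y 0.0896 z 0.1859
328 [113 121] x 0.0428 y 0.0866 z 0.1865
332 [113 121] x 0.0427 y 0.0835 z 0.1866
336 [113 121] x 0.0428 y 0.0805 z 0.1863
340 [113 125] x 0.0438 y 0.0773 z 0.1845
344 [125 125] x 0.0357 y 0.0716 z 0.1601
348 [125 125] x 0.0356 y 0.0680 z 0.1584
352 [124 126] x 0.0356 y 0.0646 z 0.1591
356 [124 126] x 0.0357 y 0.0611 z 0.1584
360 [124 126] x 0.0356 y 0.0578 z 0.1590
364 [124 126] x 0.0356 y 0.0543 z 0.1591
368 [124 126] x 0.0357 y 0.0510 z 0.1599
372 [124 126] x 0.0357 y 0.0473 z 0.1586
376 [125 126] x 0.0353 y 0.0440 z 0.1592
380 [125 126] x 0.0353 y 0.0404 z 0.1588
384 [125 126] x 0.0353 y 0.0369 z 0.1587
388 [125 126] x 0.0353 y 0.0337 z 0.1596
392 [125 126] x 0.0353 y 0.0303 z 0.1596
396 [125 127] x 0.0349 y 0.0266 z 0.1590
400 [125 127] x 0.0349 y 0.0233 z 0.1592
404 [125 125] x 0.0358 y 0.0202 z 0.1602
tab 721 -0.02580777806957726 0.09546044423055931 0.18667368661222436 0.18809726433383195 0.08760874440666544 0.10252156836701104 -0.04482555619035315 -0.008140575361134869
bar 353 0.16079159417580396
lugtop 0.18485256156539606 -0.05004787693759995 0.00016904151120805103
```

```bash
python3 -m handwheel '[[0.035,0.0005,0.0003,0.02,0,0,0],[0.035,0,0,0.025,0,0,0],[0.035,0,0,0.025,0,0,0],[0.035,0,0,0.013,0,0,0],[0.035,0,0,0,0,0,0],[0.035,0,0,0,0,0,0]]' 8
python3 - <<'E'
from h import *
q=np.load("wrist6.npz");X=cloud(q["d"],q["K"],q["R"],q["t"])
print((X[110:132,330:352:1,2]*1e3).round(0).astype(int))
plan([.6444,-.1831,.167],-132.35,1)
E
```

```text
time: 19.25
position: [0.6452, -0.1818, 0.1674]
tool_rot: [-2.931, 1.13, -0.003]
ft_force: [0.5, 0.1, 0.4]
grip_width: 0.406
grip_force: 0.0
[[187 188 187 188 187 187 187 188 187 187 185  18  16  18  16  18  17  17
   18  19  18  18]
 [188 186 188 187 187 187 187 188 186 186 186  17  17  18  17  17  18  17
   18  17  17  18]
 [187 188 187 187 186 187 186 187 187 186 185  17  20  17  19  17  17  17
   17  17  18  17]
 [188 188 187 188 187 187 186 187 187 187 185  17  17  16  17  16  18  17
   17  17  19  17]
 [188 188 187 187 187 187 187 187 186 187 185  17  19  19  19  16  18  18
   18  17  16  18]
 [188 186 187 187 187 187 186 187 187 186 184  17  17  17  18  19  19  17
   17  18  18  17]
 [187 186 187 187 186 189 187 186 187 187 185  17  18  18  17  19  19  18
   17  19  17  18]
 [187 187 185 187 186 188 188 187 186 187 184  16  19  16  16  15  17  16
   17  17  17  18]
 [187 187 186 186 187 187 186 186 185 186  17  16  17  18  18  16  17  17
   17  17  19  18]
 [187 186 187 186 186 186 188 186 187 185  18  17  17  18  17  16  18  16
   17  17  18  17]
 [184 183 184 185 185 184 183
[... 533 characters left out ...]
7  16  17  17  17  17  17  19  17  18  17  17  20  17  18  16  18  17
   17  18 158 159]
 [ 18  17  18  18  17  19  18  18  18  17  17  18  18  19  19  18  18  18
   19  16  15  17]
 [ 18  16  18  17  16  15  17  17  16  17  17  17  18  19  18  18  18  16
   17  17  18  18]
 [ 18  16  17  17  17  19  17  17  17  19  19  17  17  18  19  18  18  16
   19  18  17  17]
 [ 17  16  17  19  17  16  18  16  18  17  17  18  20  18  18  17  16  18
   18  16  16  17]
 [ 18  17  18  17  18  17  17  17  17  16  17  16  17  17  16  16  17  18
   16  18  19  18]]
t 19.25 pos [ 0.6452 -0.1818  0.1674] yaw -132.18 F [0.5  0.14 0.39] w 0.4056626856595829 0.0
1 rows: mm [0.28 1.45 0.45] deg [-0.04 -0.09  0.17]
```

```bash
python3 -m handwheel '[[0.035,0,0.0007,0,0,0,0],[0.01,0,0,0,0,0,0],[0.01,0,0,0,0,0,0],[0.01,0,0,0,0,0,0],[0.01,0,0,0,0,0,0],[0.01,0,0,0,0,0,0]]' 12
python3 -m handwheel '[[0.01,0,0,0.002,0,0,0],[0.01,0,0,0.003,0,0,0],[0.01,0,0,0.003,0,0,0],[0.01,0,0,0.003,0,0,0],[0.01,0,0,0.003,0,0,0],[0.01,0,0,0.003,0,0,0],[0.01,0,0,0.002,0,0,0],[0.01,0,0,0.001,0,0,0],[0.01,0,0,0,0,0,0],[0.01,0,0,0,0,0,0]]'
python3 - <<'E'
from h import *
plan([.6444,-.1831,.1475],-132.35,1)
p,d,K,R,t=grab("wrist"); np.savez("wrist7.npz",p=p,d=d,K=K,R=R,t=t)
ps,*_=grab("scene")
cv2.imwrite("pics/c7.png",np.hstack([cv2.resize(ps[130:230,300:380],(320,400)),cv2.resize(p[60:220,250:442],(480,400),interpolation=cv2.INTER_NEAREST)]))
E
```

```text
time: 20.0
position: [0.6443, -0.1821, 0.1666]
tool_rot: [-2.931, 1.131, -0.0]
ft_force: [0.4, 1.2, 0.3]
grip_width: 0.159
grip_force: 12.0
time: 21.25
position: [0.6442, -0.1822, 0.1463]
tool_rot: [-2.931, 1.13, -0.0]
ft_force: [2.8, 0.3, -0.2]
grip_width: 0.161
grip_force: 12.0
t 21.25 pos [ 0.6442 -0.1822  0.1463] yaw -132.18 F [ 2.8   0.33 -0.22] w 0.16097805971802373 12.0000359416008
1 rows: mm [ 0.74  0.59 -1.19] deg [-0.01 -0.01  0.17]
```

View pics/c7.png

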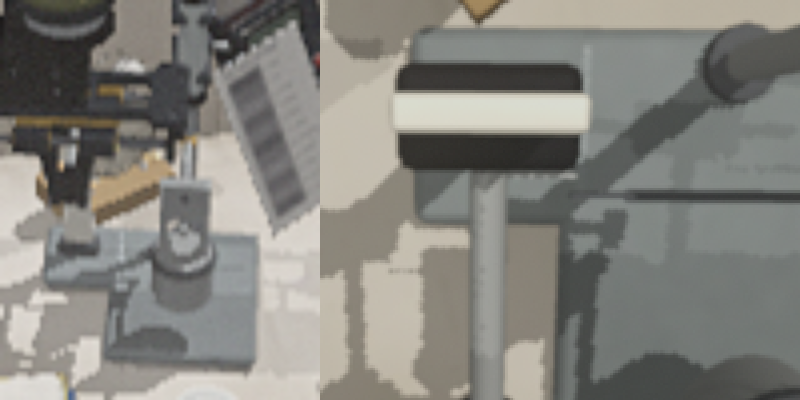

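The wrist crop shows the cursor carriage around the white strip at about (318,107). The needle's tip is near (350,138), and a faint steel tongue is just in front of the carriage at row 131. I'll read their heights.

```bash
python3 - <<'E'
from h import *
q=np.load("wrist7.npz");X=cloud(q["d"],q["K"],q["R"],q["t"])
np.set_printoptions(linewidth=220)
print((X[122:142,316:362:2,2]*1e3).round(0).astype(int))
z=X[...,2]
a=np.radians(-42.35);ex=np.array([np.cos(a),np.sin(a),0]);ey=np.array([-ex[1],ex[0],0])
s0=np.array([.5107,-.1887,0])+.074*ex-.0006*ey
for n in("wrist6","wrist7"):
    q=np.load(n+".npz");X=cloud(q["d"],q["K"],q["R"],q["t"]);D=X-s0;bx=D@ex-.055;by=D@ey;z=X[...,2]
    f=lambda m:(m.sum(),np.median(z[m]).round(4))
    print(n,"carriage",f((z>.14)&(z<.2)&(bx>.038)&(bx<.046)&(abs(by-.095)<.02)),"bar to tab",f((z>.14)&(z<.2)&(bx>.0)&(bx<.03)&(abs(by-.095)<.004)),"needle",f((z>.14)&(z<.2)&(abs(bx-.0355)<.004)&(by>.02)&(by<.065)),"hookbar",f((z>.14)&(z<.18)&(bx>-.03)&(bx<.01)&(abs(by)<.005)))
m=(z>.135)&(z<.185)&(bx>.025)&(bx<.045)&(by>.06)&(by<.1)
for b in np.arange(.025,.045,.002):
    k=m&(abs(bx-b)<.001)
    print("x %.3f"%b,k.sum(),[(round(y0,3),np.median(z[k&(abs(by-y0)<.002)]).round(4)) for y0 in np.arange(.062,.1,.004) if (k&(abs(by-y0)<.002)).any()])
E
```

```text
[[                 168                  167                  167                  166                  167                  166                  167                  168                  167                  167
                   166                  168                  167                  168                  166                  167                  167                  166                  165                   17
                    18                   17                   17]
 [                 167                  167                  167                  165                  167                  166                  166                  166                  167                  166
                   167                  166                  168                  167                  166                  167                  166                  166                  165                   18
                    17                   17                   17]
 [                 167                  167                  167                  166                  168              
[... 10420 characters left out ...]
86)), (np.float64(0.09), np.float64(0.1594)), (np.float64(0.094), np.float64(0.1619)), (np.float64(0.098), np.float64(0.1606))]
x 0.041 150 [(np.float64(0.078), np.float64(0.1653)), (np.float64(0.082), np.float64(0.1661)), (np.float64(0.086), np.float64(0.1661)), (np.float64(0.09), np.float64(0.1657)), (np.float64(0.094), np.float64(0.165)), (np.float64(0.098), np.float64(0.1657))]
x 0.043 188 [(np.float64(0.078), np.float64(0.166)), (np.float64(0.082), np.float64(0.167)), (np.float64(0.086), np.float64(0.1667)), (np.float64(0.09), np.float64(0.1669)), (np.float64(0.094), np.float64(0.1667)), (np.float64(0.098), np.float64(0.1666))]<stdin>:4: RuntimeWarning: invalid value encountered in cast
```

The tongue's top is at 0.1593 and the needle's at 0.1590, so they are nearly level. I'll trim by 0.3 mm, release, go up and verify.

```bash
python3 -m handwheel '[[0.01,0,0,0.0003,0,0,0],[0.01,0,0,0,0,0,0],[0.016,0,0,0,0,0,0],[0.022,0,0,0,0,0,0],[0.03,0,0,0,0,0,0],[0.035,0,0,0,0,0,0],[0.035,0,0,0,0,0,0],[0.035,0,0,0,0,0,0]]'
python3 -m handwheel '[[0.035,0,0,-0.01,0,0,0],[0.035,0,0,-0.02,0,0,0],[0.035,0,0,-0.025,0,0,0],[0.035,0,0,-0.025,0,0,0],[0.035,0,0,-0.02,0,0,0],[0.035,0,0,0,0,0,0],[0.035,0,0,0,0,0,0]]'
python3 - <<'E'
from h import *
a=np.radians(-42.35);ex=np.array([np.cos(a),np.sin(a),0]);ey=np.array([-ex[1],ex[0],0])
s0=np.array([.5107,-.1887,0])+.074*ex-.0006*ey
for i in range(3):
    p,d,K,R,t=grab("wrist");X=cloud(d,K,R,t);D=X-s0;bx=D@ex-.055;by=D@ey;z=X[...,2]
    f=lambda m:(m.sum(),np.median(z[m]).round(4)) if m.any() else 0
    print("tongue",f((z>.14)&(z<.1625)&(bx>.036)&(bx<.0405)&(by>.077)&(by<.087)),"carriage",f((z>.14)&(z<.2)&(bx>.042)&(bx<.046)&(abs(by-.095)<.02)),"rod",f((z>.14)&(z<.2)&(bx>.0)&(bx<.03)&(abs(by-.095)<.004)),"needle",f((z>.14)&(z<.2)&(abs(bx-.0355)<.004)&(by>.02)&(by<.075)),"tab",f((z>.14)&(z<.2)&(bx>-.044)&(bx<-.014)&(abs(by-.095)<.005)),"hookbar",f((z>.14)&(z<.18)&(bx>-.03)&(bx<.01)&(abs(by)<.005)))
ps,*_=grab("scene"); s=ctrl.get_state();print(s["time"],s["position"])
cv2.imwrite("pics/c8.png",np.hstack([cv2.resize(ps[130:280,300:420],(320,400)),cv2.resize(p[60:220,250:442],(480,400),interpolation=cv2.INTER_NEAREST)]))
E
```

```text
time: 22.35
position: [0.6441, -0.1823, 0.1462]
tool_rot: [2.931, -1.131, -0.0]
ft_force: [0.2, -0.0, -0.1]
grip_width: 0.398
grip_force: 0.0
time: 23.22
position: [0.6437, -0.1822, 0.2454]
tool_rot: [2.931, -1.131, -0.002]
ft_force: [-0.0, 0.4, -0.7]
grip_width: 0.404
grip_force: 0.0
tongue (np.int64(11), np.float64(0.1589)) carriage (np.int64(216), np.float64(0.1668)) rod (np.int64(318), np.float64(0.1612)) needle (np.int64(162), np.float64(0.159)) tab (np.int64(348), np.float64(0.1669)) hookbar (np.int64(365), np.float64(0.1608))
tongue (np.int64(12), np.float64(0.1589)) carriage (np.int64(256), np.float64(0.1666)) rod (np.int64(315), np.float64(0.1611)) needle (np.int64(176), np.float64(0.159)) tab (np.int64(352), np.float64(0.1669)) hookbar (np.int64(362), np.float64(0.1609))
tongue (np.int64(12), np.float64(0.1593)) carriage (np.int64(225), np.float64(0.1668)) rod (np.int64(318), np.float64(0.1611)) needle (np.int64(174), np.float64(0.159)) tab (np.int64(353), np.float64(0.1669)) hookbar (np.int64(363), np.float64(0.1609))
23.425 [ 0.64358093 -0.1822071   0.24492492]
```

View pics/c8.png

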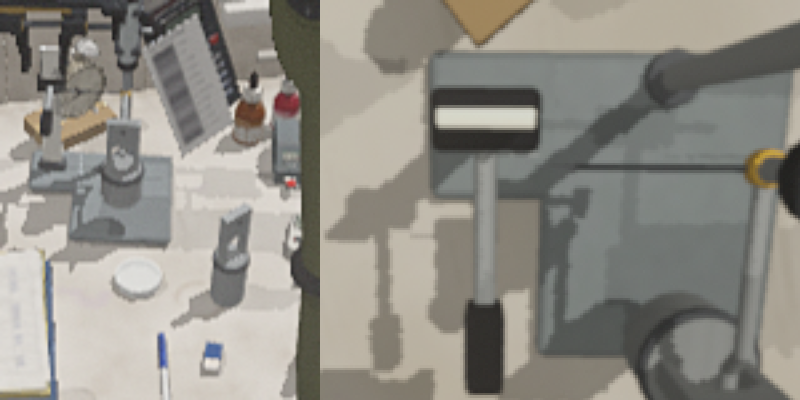

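The canister hangs still and the tongue and needle are level at 0.159. The tall canister, dish, pen and eraser are where they were, and the gripper is clear.

```bash
python3 -c "
from bench import ctrl
print(ctrl.close_job())"
```

```text
the job is handed in; nothing more can be done
None
```

The squat canister hangs free and still on the hook, which sank about 24 mm. The cursor is level with the needle to within about 1 mm, nothing else on the bench was touched, and I handed the job in at about 23 s; no verdict came back.

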